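# Refill the capsule drawer from the tray

## Robot

A 6-joint arm with a two-finger parallel gripper is mounted at the origin on the work surface. World frame = base frame: x ahead of the robot, y to its left, z up, the work surface at z = 0. Lengths are in m, angles in rad, forces in N, time in s.
With the tool pointing down it reaches from about 0.325 to 0.775 m from the base axis. Payload 5.5 kg.
Tool frame: the origin (TCP) lies between the finger pads; the fingertips stand 22 mm ahead of it and the grasp point (between the pads) lies 3 mm ahead of it; z points along the fingers, y is the line along which they close (so a half turn about z gives the same grasp; the last joint's range is limited). The gripper opens to 88 mm and grips with 3 to 60 N. Pads are 20 mm wide; open, the fingers measure 115 mm over their backs; the gripper's body (75 mm by 178 mm) begins 61 mm behind the grasp point.
Start: joints at [-1.277, 0.091, 1.231, -0, 1.82, -0.057], TCP at [0.206, -0.563, 0.245] pointing down, gripper open.
Joint ranges: [-2.87, 2.87], [-0.86, 2.18], [0.17, 2.46], [-1.51, 4.65], [0.06, 2.69], [-2.65, 2.65]. Speed limits (rad/s): [2.57, 2.57, 3.01, 3.14, 3.14, 3.14].

## Interface

Orientations are given as a rotation vector (axis times angle).
In Python, from bench import r gives the robot as it stands. The module is installed in compiled form; this text tells all that it offers. Calls block until the motion is done:
- r.goto(position, orientation): joint-space move of the TCP to a pose.
- r.line_to(position, rotation=None, velocity=0.15): straight line of the TCP; rotation=None keeps the orientation; velocity is the mean speed in m/s.
- r.set_joints(angles): joint-space move.
- r.open_gripper() and r.gripper_close(force=None): open the fingers fully, or close them until they stop; force is the grip in N (None keeps the last).
- r.hold(seconds).
- r.ik(position, orientation): joint angles nearest the present ones, or None.
- r.capture(name): name is "scene" or "top" or "wrist"; returns the picture (480x640x3 uint8, blue, green, red); there is no depth.
- r.calibration(name): a dict with "intrinsics" (3x3 intrinsics, pixels), "dist_coeffs" ([k1, k2, p1, p2, k3] as OpenCV has them; the pictures are not rectified), "rvec" (rotation vector, rad) and "tvec" (3), from world to camera coordinates, as OpenCV has them; the wrist camera has in their place "tool_from_camera" (4x4, takes a point from camera to tool coordinates, whose origin is the TCP and whose axes are the flange's). Camera axes: x right, y down, z forward; pixel columns grow to the right and rows downward; lengths in m; the calibration is good to about 2 mm. A picture is of the moment at which its call begins: read the wrist's pose just before it. calibration takes no time and is no camera call.
A pose or a line that the arm cannot do raises r.MotionError and nothing moves.
- r.finish_job(): hands the job in; it is judged then, once.
Readings, each from a call of its own:
- r.get_time(): time.
- r.get_joints(): joint angles.
- r.get_qd(): joint speeds.
- r.get_effort(): joint torques, N m.
- r.get_position(): TCP position.
- r.get_orientation(): TCP orientation.
- r.get_contact_force(): force on the tool from outside, world axes, zero at the start.
- r.get_ft_torque(): the same for the moment, N m.
- r.get_opening(): finger opening in m.
- r.get_gripper_force(): force on a finger pad.
Only numpy, scipy, OpenCV 4.12 (cv2) and the standard library are available. Lean on these libraries where they do the work, as an engineer would, in place of code of your own. Each camera call takes 0.05 s, during which the arm holds its last target. There are 200 camera calls.

## Task

Refill the capsule drawer: pull it all the way out by its handle, then carry the wooden tray over and tip all four coffee capsules out over its open lip into the drawer, holding the lip low over the drawer. Set the empty tray back down upright on the marble, leave the drawer open, and do not disturb the other things on the counter.

Things in the scene. Friction and masses are not known exactly. Their poses are not given: they have to be found in the camera images.
- unit_edge (a point): Middle of the front edge of the top face of the grey plastic capsule drawer unit, fixed on the marble: 280 deep (x) x 240 wide (y) x 100 mm high, its flat top 100 mm above the marble. Axes: x runs back into the unit, y to its left, z up; the drawer slides out along -x, roughly towards the robot. Shut, the drawer's front panel covers the 15 mm ahead of this edge.
- drawer (a joint): Drawer slide in m: 0 = shut, 0.198 = fully out; grows as the drawer moves along the unit's -x. Slides with about 1 N of friction.
- drawer_handle (a point): Middle of the drawer's steel bar handle: a horizontal round bar 11 mm thick, 120 mm long along the unit's y, held 35 mm in front of the drawer front by two thin stems 51 mm either side of the middle; 62 mm above the marble (38 mm below the unit's top). Moves with the drawer; axes as the unit's.
- drawer_in (a point): Point on the drawer's inner floor, midway across, 70 mm behind the inside of its front, 22 mm above the marble; moves with the drawer, axes as the unit's. Inside, the drawer is 235 mm (x) x 198 mm (y); walls rise 56 mm above this floor, the front panel 67 mm. Fully out, the part not covered by the unit's top spans x from -70 to +121 mm from this point.
- tray: Light wooden carrying tray, 180 long (x) x 150 wide (y), floor and walls 4 to 5 mm thick, 250 g. Walls 42 mm high at both long sides and at the +x end; the -x end is open, only a shallow lip 30 mm long ramping up 5 mm. A black flat-sided handle bar bridges the tray across y. Origin: centre of its underside.
- tray_handle (a point): Middle of the tray's black handle bar, at x = +10 mm, z = 100 mm of the tray. The bar is 16 mm thick (tray x), 20 mm tall (z), about 140 mm free length along tray y; 86 mm of free height under it.
- tray_lip (a point): Middle of the pouring edge of the open end, at x = -90 mm, z = 9 mm of the tray.
- capsule0_mid (a point): Centre of the copper coffee capsule: a rigid truncated dome, 60 mm across at its flange (below), 37 mm high, this point 18 mm above its flat underside; about 30 g. Starts standing on the tray floor.
- capsule1_mid (a point): Centre of the blue coffee capsule: a rigid truncated dome, 60 mm across at its flange (below), 37 mm high, this point 18 mm above its flat underside; about 30 g. Starts standing on the tray floor.
- capsule2_mid (a point): Centre of the green coffee capsule: a rigid truncated dome, 60 mm across at its flange (below), 37 mm high, this point 18 mm above its flat underside; about 30 g. Starts standing on the tray floor.
- capsule3_mid (a point): Centre of the red coffee capsule: a rigid truncated dome, 60 mm across at its flange (below), 37 mm high, this point 18 mm above its flat underside; about 30 g. Starts standing on the tray floor.
- pitcher: Bystander, to be left alone: steel milk pitcher with handle, 84 mm across, 105 high. Origin: centre of its underside.
- cup_a: Bystander, to be left alone: clear glass cappuccino cup with handle, 92 mm across, 65 high. Origin: centre of its underside.
- cup_b: Bystander, to be left alone: clear glass cappuccino cup with handle, 92 mm across, 65 high. Origin: centre of its underside.
- knock_tube: Bystander, to be left alone: stainless knock tube, open at the top with a black bar across, 110 mm across, 150 high. Origin: centre of its underside.
- stirrer_cup: Bystander, to be left alone: bamboo stirrer cup, 72 mm across, 160 high with its sticks. Origin: centre of its underside.
- tamper: Bystander, to be left alone: dark steel tamper, 58 mm across, 90 high. Origin: centre of its underside.
Things that resemble listed ones, but are neither listed nor needed, are in the scene too. Of the things shaped like the part that bears capsule0_mid, the copper one is meant.

How it is judged:
On the way, in this order (a step that is already met when the one before it is completed fails the run):
1. the drawer is pulled out (at least 170 mm) (value of joint drawer above 0.17 m), for 0.2 s.
2. the tray is tipped nose-down by more than 25 degrees with its lip over the open drawer, less than 230 mm above the marble (angle between tray's own z axis and vertical above 0.44 rad and height (world z) of tray_lip below 0.23 m and x of tray_lip in the frame of drawer_in between -0.09 and 0.14 m and y of tray_lip in the frame of drawer_in between -0.09 and 0.09 m), for 0.05 s.
3. all four capsules are in the drawer (x of capsule0_mid in the frame of drawer_in between -0.068 and 0.163 m and y of capsule0_mid in the frame of drawer_in between -0.096 and 0.096 m and z of capsule0_mid in the frame of drawer_in between 0 and 0.065 m and x of capsule1_mid in the frame of drawer_in between -0.068 and 0.163 m and y of capsule1_mid in the frame of drawer_in between -0.096 and 0.096 m and z of capsule1_mid in the frame of drawer_in between 0 and 0.065 m and x of capsule2_mid in the frame of drawer_in between -0.068 and 0.163 m and y of capsule2_mid in the frame of drawer_in between -0.096 and 0.096 m and z of capsule2_mid in the frame of drawer_in between 0 and 0.065 m and x of capsule3_mid in the frame of drawer_in between -0.068 and 0.163 m and y of capsule3_mid in the frame of drawer_in between -0.096 and 0.096 m and z of capsule3_mid in the frame of drawer_in between 0 and 0.065 m), for 0.2 s.
At the end, for the whole second after the job is handed in: The drawer is still out (at least 155 mm), all four capsules lie in the drawer (centres inside its walls and no more than 65 mm above its floor), and the tray stands upright (within 0.08 rad) and at rest on the marble, its underside within 10 mm of it (all of step 3 and value of joint drawer above 0.155 m and angle between tray's own z axis and vertical below 0.08 rad and height (world z) of tray between -0.01 and 0.01 m and world x of tray between 0.3 and 1 m and world y of tray between -0.56 and 0.56 m and linear speed of tray below 0.02 m/s); the robot touches nothing.
It fails at once if one of the other things on the counter is moved more than 30 mm (distance of any of pitcher, cup_a, cup_b, knock_tube, stirrer_cup, tamper from where it was at the start of the episode above 0.03 m).
It fails at once if one of the other things on the counter is knocked over (angle between any of pitcher, cup_a, cup_b, knock_tube, stirrer_cup, tamper's own z axis and vertical above 0.4 rad).
It also fails if it takes over 72 s, if anything falls off the work surface, if the arm or the gripper's body presses on something with over 40 N, if the wrist force passes 120 N, or if a joint passes its speed limit or range.

## Working session

There is one attempt and no reset: what is moved stays moved. The work goes in short steps, each a Python script; the robot and the scene stay as the last script left them, time stands still between calls to the robot, and variables do not carry over. Pictures are saved under pics/ and viewed, at most 10 in all, crops included, and the job is handed in when it is done.

```bash
mkdir -p pics
python3 - <<'E'
from bench import r
import cv2,numpy as np
for n in("scene","top"):
    cv2.imwrite(f"pics/{n}0.png",r.capture(n))
    c=r.calibration(n);print(n,{k:np.round(v,4).tolist() for k,v in c.items()})
    R=cv2.Rodrigues(np.array(c["rvec"],float))[0];print(-R.T@np.array(c["tvec"],float).ravel())
print(r.get_orientation(),np.round(r.calibration("wrist")["tool_from_camera"],4).tolist())
E
```

```text
scene {'intrinsics': [[453.8695, 0.0, 315.5569], [0.0, 453.8695, 242.8268], [0.0, 0.0, 1.0]], 'dist_coeffs': [-0.1087, 0.0, 0.0, 0.0, 0.0], 'rvec': [0.8802, 2.6507, -0.949], 'tvec': [0.462, -0.2172, 1.4732]}
[1.0066227  0.6206848  1.01606929]
top {'intrinsics': [[460.7208, 0.0, 316.155], [0.0, 460.7208, 240.9115], [0.0, 0.0, 1.0]], 'dist_coeffs': [-0.1016, 0.0, 0.0, 0.0, 0.0], 'rvec': [2.1511, -2.2132, 0.0826], 'tvec': [0.016, 0.5788, 1.065]}
[4.96373588e-01 2.30495056e-04 1.10596865e+00]
[-3.09179742e+00 -5.47973814e-01  3.61614710e-04] [[0.0002, -0.9625, -0.2711, 0.073], [1.0, 0.0003, -0.0003, 0.0003], [0.0004, -0.2711, 0.9625, -0.139], [0.0, 0.0, 0.0, 1.0]]
```

View pics/top0.png

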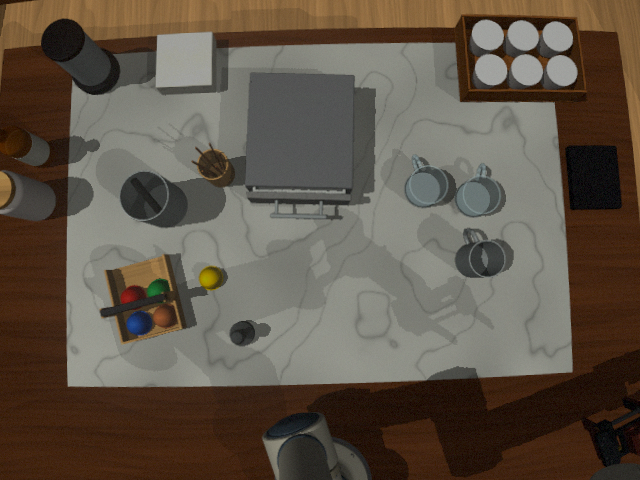

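View pics/scene0.png

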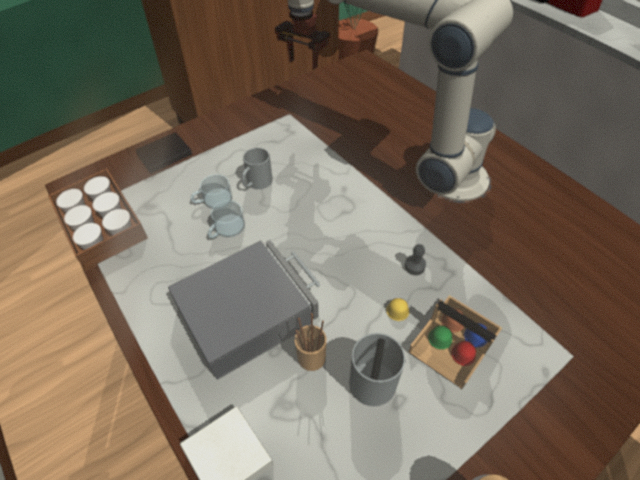

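The top view (image up = +x, left = +y) shows the drawer unit with its front edge near row 190 and the handle bar near (303,215). The tray is at (145,300) with its bar from (103,312) to (175,296). The tamper is at (242,332) and the stirrer cup at (213,167). I'll zoom in to find which end of the tray is open.

```bash
cat > h.py <<'E'
from bench import r
import cv2,numpy as np
from scipy.spatial.transform import Rotation as Ro
def ray(n,uv):
    c=r.calibration(n);K=np.array(c["intrinsics"],float);d=np.array(c["dist_coeffs"],float)
    p=cv2.undistortPoints(np.array(uv,float).reshape(-1,1,2),K,d).reshape(-1,2)
    R=cv2.Rodrigues(np.array(c["rvec"],float))[0];o=-R.T@np.array(c["tvec"],float).ravel()
    return o,np.c_[p,np.ones(len(p))]@R
def onz(n,uv,z):
    o,d=ray(n,uv);return o+d*((z-o[2])/d[:,2])[:,None]
def proj(n,P):
    c=r.calibration(n);return cv2.projectPoints(np.array(P,float),np.array(c["rvec"],float),np.array(c["tvec"],float),np.array(c["intrinsics"],float),np.array(c["dist_coeffs"],float))[0].reshape(-1,2)
E
python3 - <<'E'
import cv2,numpy as np
a=cv2.imread("pics/top0.png");b=cv2.imread("pics/scene0.png")
f=lambda i,x,y,w,h:cv2.resize(i[y:y+h,x:x+w],(400,300),interpolation=cv2.INTER_CUBIC)
g=lambda i:np.clip(i*1.5,0,255).astype(np.uint8)
cv2.imwrite("pics/z1.png",g(np.vstack([np.hstack([f(a,85,245,120,90),f(b,400,280,120,90)]),np.hstack([f(a,235,160,136,102) if 0 else f(a,235,135,136,102),f(b,225,225,120,90)])])))
E
```

```text
(no output)
```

View pics/z1.png

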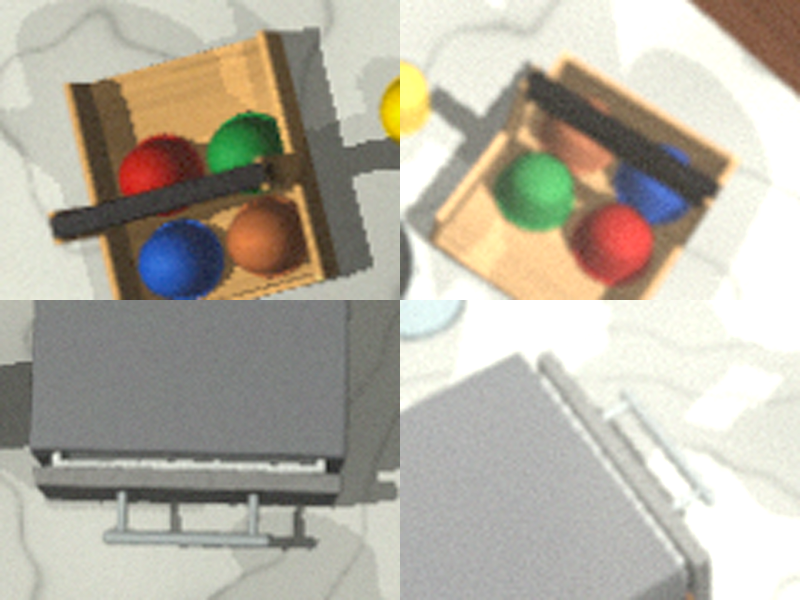

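The open end of the tray faces away from the robot (image up, world +x), and the capsules sit at the closed end. The drawer handle bar spans px (270.7,216) to (326,217.5). Next I'll compute positions from both views.

Run:
```python
from h import *
np.set_printoptions(precision=4,suppress=True)
c=lambda x,y:(235+x/2.94,135+(y-300)/2.94)
t=lambda x,y:(85+x/3.333,245+y/3.333)
s=lambda x,y:(400+(x-400)/3.333,280+y/3.333)
s2=lambda x,y:(225+(x-400)/3.333,225+(y-300)/3.333)
print("edge",onz("top",[c(32,448),c(345,455)],.1))
print("back",onz("top",[(250,72.5),(354.5,74.5)],.1))
print("edge scene",onz("scene",[s2(522,355),s2(690,565)],.1))
print("handle top/scene",onz("top",[c(105,538),c(268,542)],.0675),onz("scene",[s2(622,398),s2(710,495)],.064))
print("bar",onz("top",[t(52,226),t(268,179)],.105),onz("scene",[s(530,78),s(716,188)],.105))
print("tray walls top: left far, right far", onz("top",[t(68,85),t(268,35),t(325,280)],.042))
print("tamper,stir,knock,yellow", onz("top",[(242,332)],.05),onz("top",[(213,167)],.09),onz("top",[(147,197)],.15),onz("top",[(210,277)],.02))
a=cv2.imread("pics/top0.png");b=cv2.imread("pics/scene0.png")
for nm,im in(("top",a),("scene",b)):
    hsv=cv2.cvtColor(im,cv2.COLOR_BGR2HSV)
    for col,lo,hi in(("green",(50,120,40),(80,255,255)),("blue",(105,150,40),(130,255,255))):
        m=cv2.inRange(hsv,lo,hi);n,l,st,ce=cv2.connectedComponentsWithStats(m)
        for i in range(1,n):
            if 80<st[i,4]<600: print(nm,col,ce[i],onz(nm,[ce[i]],.022))
```

```text
edge [[ 0.7011  0.1519  0.1   ]
 [ 0.6888 -0.0839  0.1   ]]
back [[ 0.9642  0.1401  0.1   ]
 [ 0.9518 -0.0988  0.1   ]]
edge scene [[ 0.69   -0.0771  0.1   ]
 [ 0.6973  0.157   0.1   ]]
handle top/scene [[ 0.6354  0.1012  0.0675]
 [ 0.6286 -0.0247  0.0675]] [[ 0.6375 -0.0186  0.064 ]
 [ 0.6368  0.0981  0.064 ]]
bar [[0.4268 0.4807 0.105 ]
 [0.4554 0.3327 0.105 ]] [[0.4607 0.3371 0.105 ]
 [0.4228 0.4756 0.105 ]]
tray walls top: left far, right far [[0.5217 0.4986 0.042 ]
 [0.5533 0.3528 0.042 ]
 [0.3821 0.3143 0.042 ]]
tamper,stir,knock,yellow [[0.3735 0.1745 0.05  ]] [[0.7477 0.2276 0.09  ]] [[0.6733 0.357  0.15  ]] [[0.5007 0.2529 0.02  ]]
top green [155.6311 287.6978] [[0.4785 0.3838 0.022 ]]
top blue [135.058  323.6667] [[0.3942 0.4351 0.022 ]]
scene green [444.9787 334.766 ] [[0.4638 0.3833 0.022 ]]
```

```bash
cat >> h.py <<'E'
U=-0.049; E0=np.array([.6945,.036,0.1])
def d2(a): return np.array([np.cos(a),np.sin(a),0])
def tool(a,s,th=0):
    "tool pointing down, y = s*forward(a), then nose-down by th about the lateral axis"
    f=d2(a);u=np.array([0,0,1.]);F=f*np.cos(th)-u*np.sin(th);Up=u*np.cos(th)+f*np.sin(th)
    y=s*F;z=-Up;return np.c_[np.cross(y,z),y,z]
rv=lambda R:Ro.from_matrix(R).as_rotvec()
LIPG=np.array([.100,-.091]) # lip relative to bar middle: forward, up
def pour(lip,a,s,th):
    R=tool(a,s,th);F=s*R[:,1];Up=-R[:,2]
    bar=lip-(LIPG[0]*F+LIPG[1]*Up)
    return bar-.003*R[:,2],rv(R)
def wproj(P):
    c=r.calibration("wrist");T=np.eye(4);T[:3,:3]=Ro.from_rotvec(r.get_orientation()).as_matrix();T[:3,3]=r.get_position()
    W=np.linalg.inv(T@np.array(c["tool_from_camera"]))
    return cv2.projectPoints(np.array(P,float),cv2.Rodrigues(W[:3,:3])[0],W[:3,3],np.array(c["intrinsics"],float),np.array(c["dist_coeffs"],float))[0].reshape(-1,2)
E
python3 - <<'E'
from h import *
np.set_printoptions(precision=2,suppress=True)
H=np.array([.634,.040,.062]);u=d2(U)
for s in(1,-1):
    print("s",s)
    for p in(H+[0,0,.15]-.0305*u,H-.0305*u,H-.0305*u-.2*u): print("pull",r.ik(p,rv(tool(U,s))))
    print("tray",r.ik([.441,.4065,.103],rv(tool(.218,s))),r.ik([.441,.4065,.3],rv(tool(.218,s))))
    din=E0-.128*u
    for th in(0,.4,.8,1.0,1.2):
        for dx in(-.03,.0):
            p,o=pour(np.r_[(din+dx*u)[:2],.11],U,s,th);print(th,dx,p,r.ik(p,o))
E
```

```text
s 1
pull [ 0.01  0.1   1.28 -0.    1.76  0.06]
pull [ 0.01  0.15  1.5  -0.    1.5   0.06]
pull [ 0.04 -0.42  2.01 -0.    1.55  0.09]
tray [ 0.69  0.11  1.46 -0.    1.57  0.47] [ 0.69  0.11  1.11 -0.    1.92  0.47]
0 -0.03 [0.44 0.05 0.2 ] [ 0.03 -0.35  1.71 -0.    1.79  0.08]
0 0.0 [0.47 0.05 0.2 ] [ 0.03 -0.27  1.64 -0.    1.77  0.08]
0.4 -0.03 [0.48 0.05 0.24] [0.01 0.11 1.27 0.03 2.16 0.07]
0.4 0.0 [0.51 0.04 0.24] [0.01 0.19 1.18 0.03 2.17 0.07]
0.8 -0.03 [0.53 0.04 0.25] [-0.    0.57  0.82  0.06  2.55  0.08]
0.8 0.0 [0.56 0.04 0.25] [-0.    0.67  0.68  0.06  2.59  0.08]
1.0 -0.03 [0.56 0.04 0.24] None
1.0 0.0 [0.59 0.04 0.24] None
1.2 -0.03 [0.59 0.04 0.24] None
1.2 0.0 [0.62 0.04 0.24] None
s -1
pull None
pull None
pull None
tray None None
0 -0.03 [0.44 0.05 0.2 ] None
0 0.0 [0.47 0.05 0.2 ] None
0.4 -0.03 [0.48 0.05 0.24] None
0.4 0.0 [0.51 0.04 0.24] None
0.8 -0.03 [0.53 0.04 0.25] None
0.8 0.0 [0.56 0.04 0.25] None
1.0 -0.03 [0.56 0.04 0.24] None
1.0 0.0 [0.59 0.04 0.24] None
1.2 -0.03 [0.59 0.04 0.24] None
1.2 0.0 [0.62 0.04 0.24] None
```

Run:
```python
from h import *
u=d2(U);H=np.array([.634,.040,.062])
r.goto(H+[0,0,.16]-.06*u,rv(tool(U,1)))
v=np.array([-u[1],u[0],0])
q=wproj([H+.06*v,H-.06*v,E0+.12*v,E0-.12*v]);print(np.round(q,1),r.get_time())
im=r.capture("wrist")
cv2.imwrite("pics/w1.png",im)
```

```text
[[403.5 139.5]
 [395.2 297.5]
 [523.6  41.1]
 [481.3 393.8]] 2.6167
```

View pics/w1.png

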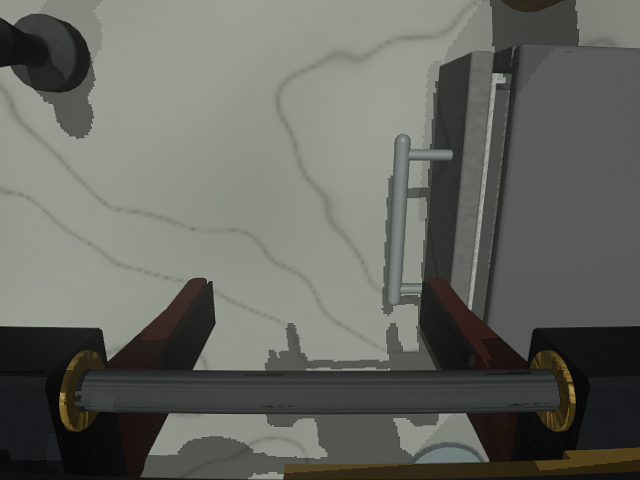

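The wrist view shows the bar from (403,136) to (394,302). That matches the prediction to within about 2 mm, so I'll hook the bar and pull.

Run:
```python
from h import *
np.set_printoptions(precision=3,suppress=True)
u=d2(U);H=np.array([.634,.040,.066]);p0=H-.0305*u
r.line_to(p0+[0,0,.08]);r.line_to(p0,velocity=.08)
print(r.get_contact_force())
r.line_to(p0-.16*u,velocity=.12);print(.16,r.get_contact_force())
d=.16
while d<.222:
    d+=.008;r.line_to(p0-d*u,velocity=.05);f=r.get_contact_force();print(d,f)
    if f@u>8:break
r.line_to(p0-(d-.012)*u,velocity=.05)
r.line_to(p0-(d-.012)*u+[0,0,.17],velocity=.2)
print(d,r.get_time());cv2.imwrite("pics/top1.png",r.capture("top"))
cv2.imwrite("pics/scene1.png",r.capture("scene"))
```

```text
[0.076 0.279 0.296]
0.16 [-0.498  0.031  0.582]
0.168 [ 0.864 -0.051  0.946]
0.17600000000000002 [-0.121 -0.13  -0.072]
0.18400000000000002 [ 0.446 -0.001 -0.832]
0.19200000000000003 [-0.486  0.443  0.837]
0.20000000000000004 [ 23.668  -0.243 -14.18 ]
0.20000000000000004 8.925
```

View pics/top1.png

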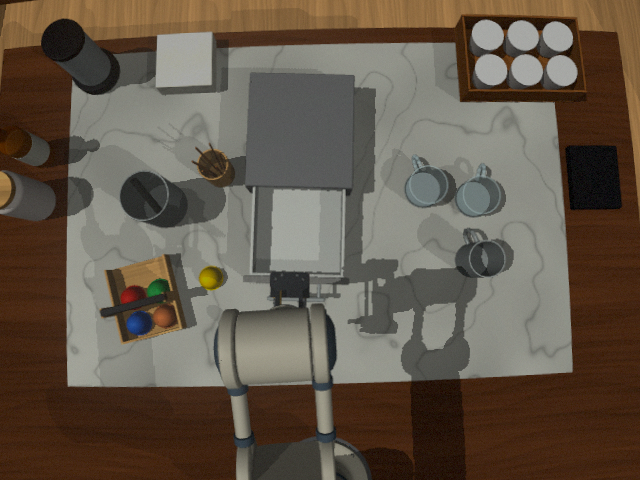

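The drawer reached its stop at 23 N. In the picture its interior is open from row 188 down to the panel near row 272, and nothing else has moved. Next I'll grasp and lift the tray.

Run:
```python
from h import *
np.set_printoptions(precision=3,suppress=True)
print("panel inner top edge",onz("top",[(252.5,271),(345,275)],.089),"expected",E0-.198*d2(U))
A=.218;B=np.array([.4413,.4065,.103])
r.goto(B+[0,0,.12],rv(tool(A,1)))
v=np.array([-np.sin(A),np.cos(A),0]);b=np.array([.4413,.4065,.11])
print(np.round(wproj([b+.075*v,b-.075*v]),1))
cv2.imwrite("pics/w2.png",r.capture("wrist"))
```

```text
panel inner top edge [[ 0.511  0.142  0.089]
 [ 0.497 -0.062  0.089]] expected [0.497 0.046 0.1  ]
[[318.1 116.7]
 [318.2 346.1]]
```

View pics/w2.png

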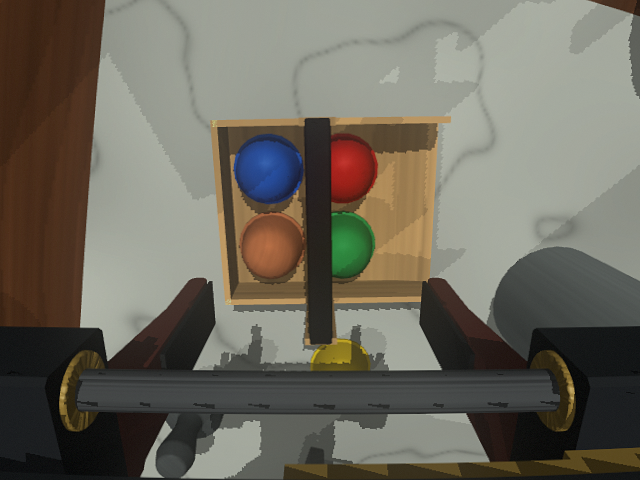

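The bar runs vertically at column 317, rows 118 to 344, and the prediction was column 318, rows 117 to 346. It is aligned, so I'll grasp, lift, carry and check.

```bash
cat >> h.py <<'E'
DIN=np.array([.569,.042,0])
def lip(dx,z): return np.r_[(DIN+dx*d2(U))[:2],z]
E
python3 - <<'E'
from h import *
np.set_printoptions(precision=3,suppress=True)
A=.218;B=np.array([.4413,.4065,.103])
r.line_to(B,velocity=.08)
r.gripper_close(45);print(r.get_opening(),r.get_gripper_force(),r.get_contact_force())
r.line_to(B+[0,0,.01],velocity=.04);r.line_to(B+[0,0,.15],velocity=.12)
print(r.get_opening(),r.get_contact_force())
p,o=pour(lip(-.03,.16),U,1,0)
m=.5*(B+[0,0,.15]+p);m[2]=.25
r.line_to(np.r_[p[:2],.255],o,velocity=.15)
r.line_to(p,velocity=.1)
print(r.get_time(),r.get_opening())
cv2.imwrite("pics/s2.png",np.hstack([cv2.resize(r.capture(n)[y:y+300,x:x+400],(400,300)) for n,x,y in(("top",100,120),("scene",180,180))]))
E
```

```text
0.01582761676662981 44.964643120765686 [1.417 0.554 0.336]
0.0157548361467152 [-0.381  0.313 -4.561]
17.675 0.0160739754345676
```

View pics/s2.png

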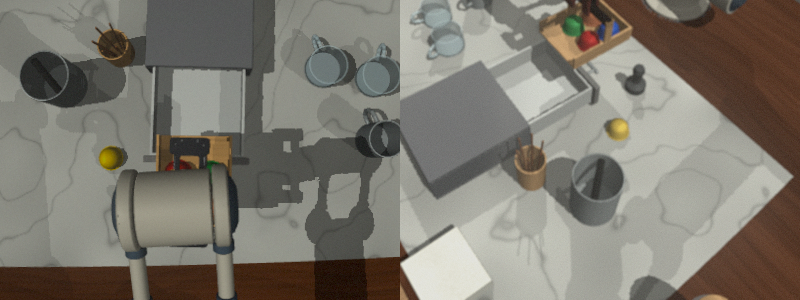

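The tray is held level in front of the open drawer with its lip over the drawer, and all four capsules are aboard. Tipping now.

Run:
```python
from h import *
np.set_printoptions(precision=3,suppress=True)
for th,z,dx in((.15,.14,-.03),(.3,.122,-.02),(.42,.112,-.015),(.5,.11,-.015),(.6,.11,-.015),(.7,.11,-.015),(.78,.11,-.015),(.84,.11,-.015)):
    p,o=pour(lip(dx,z),U,1,th)
    try: r.line_to(p,o,velocity=.06)
    except r.MotionError as e: print(th,e);break
    r.hold(.15);f=r.get_contact_force();print(th,r.get_time(),f)
r.hold(.3)
cv2.imwrite("pics/s3.png",np.hstack([cv2.resize(r.capture(n)[y:y+225,x:x+300],(400,300)) for n,x,y in(("top",150,120),("scene",180,150))]))
```

```text
0.15 18.35 [ 0.267  1.06  -3.92 ]
0.3 19.1167 [-0.787 -0.418 -4.267]
0.42 19.75 [-0.121 -0.199 -4.116]
0.5 20.225 [ 0.824  0.233 -5.351]
0.6 20.75 [-0.179  0.427 -3.764]
0.7 21.275 [-0.356 -0.562 -4.019]
0.78 21.7583 [-1.17  -0.42  -2.326]
0.84 22.1917 [-0.611 -0.088 -2.498]
```

View pics/s3.png

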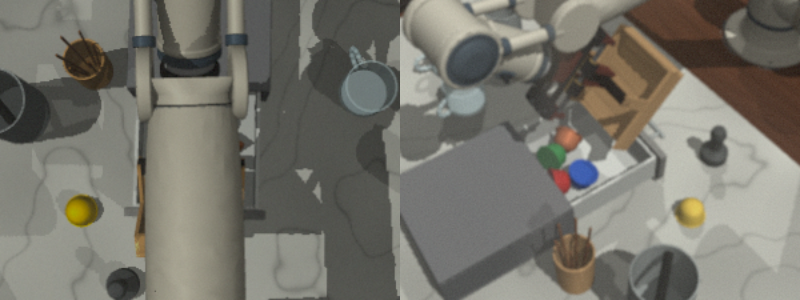

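All four capsules lie in the drawer, with copper close to the lip. I'll lift away still tilted, check, then return the tray to its original spot.

Run:
```python
from h import *
np.set_printoptions(precision=3,suppress=True)
p,o=pour(lip(-.02,.15),U,1,.8);r.line_to(p,o,velocity=.08)
for th,z in((.5,.17),(.25,.17),(0,.17)):
    p,o=pour(lip(-.03,z),U,1,th);r.line_to(p,o,velocity=.1)
r.hold(.3);print(r.get_contact_force())
A=.218;B=np.array([.4413,.4065,.104])
r.line_to(np.r_[p[:2]-[.03,0],.26],velocity=.15)
r.line_to(B+[0,0,.15],rv(tool(A,1)),velocity=.15)
r.line_to(B+[0,0,.02],velocity=.12);r.line_to(B+[0,0,.002],velocity=.03)
z=B[2]+.002
while r.get_contact_force()[2]<1 and z>.099:
    z-=.001;r.line_to([B[0],B[1],z],velocity=.02)
    r.hold(.1)
print(z,r.get_contact_force(),r.get_time())
```

```text
[ 0.579  0.165 -2.655]
0.102 [-2.246 -2.228  6.231] 31.5
```

Run:
```python
from h import *
r.open_gripper();p=np.array(r.get_position())
r.line_to(p+[0,0,.16],velocity=.1)
r.goto([.3,.25,.3],rv(tool(.5,1)));r.hold(.5);print(r.get_time(),r.get_contact_force())
cv2.imwrite("pics/s4.png",np.hstack([cv2.resize(r.capture(n)[y:y+300,x:x+400],(400,300)) for n,x,y in(("top",80,120),("scene",180,180))]))
```

```text
35.8 [-0.2123361   0.93101947  0.85456983]
```

View pics/s4.png

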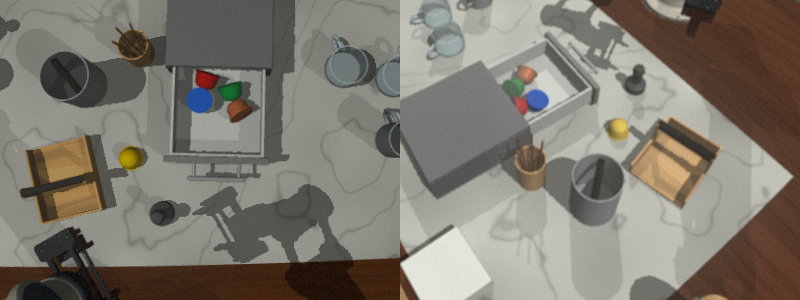

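The drawer is open with all four capsules inside, the empty tray stands upright at its original place, and the bystanders look undisturbed.

```bash
python3 -c "
from bench import r
print(r.finish_job())"
```

```text
the job is handed in; nothing more can be done
None
```

I handed the job in at about 36 s: the drawer is fully open with all four capsules inside, the empty tray stands upright on the marble and the other items look untouched; no verdict came back.

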